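# Check a bench spring gauge at its set band

## Robot

A 6-joint arm with a two-finger parallel gripper is mounted at the origin on a cart in front of the work surface, level with it; the furniture and walls round the work are solid. World frame = base frame: x ahead of the robot, y to its left, z up, the work surface at z = 0. Lengths are in mm, angles in rad, forces in N, time in s.
With the tool pointing down it reaches from about 425 to 950 mm from the base axis. Payload 3.5 kg.
Tool frame: the origin (TCP) lies midway between the tips of the shut fingers; the grasp point (between the pads) lies ctrl.pinch_z behind it (ctrl.pinch_z is the distance from the TCP to the grasp point, in mm); z points along the fingers, y is the line along which they close (so a half turn about z gives the same grasp; the last joint's range is limited). The gripper opens to 85 mm and grips with 20 to 120 N. Pads are 22 mm wide; open, the fingers measure 114 mm over their backs; the gripper's body (76 mm by 85 mm) begins 54 mm behind the grasp point. The pads swing forward as they close: fully open they stand 13 mm farther back than shut.
Start: joints at [-1.411, 0.286, 1.577, -0, 1.279, -0.15], TCP at [205.81, -642.844, 231.325] pointing down, gripper open.
Joint ranges: [-2.77, 2.77], [-0.9, 2.22], [0.21, 2.48], [-1.53, 4.67], [0.24, 2.81], [-2.84, 2.84]. Speed limits (rad/s): [2.79, 2.79, 3.14, 3.14, 3.14, 3.14].

## Interface

Orientations are given as a unit quaternion [x, y, z, w].
In Python, from station import ctrl gives the robot as it stands.
- The arm moves only by the tool jog_arm, never from a script. Its argument "rows" is one flat list of numbers, 7 for each row, row after row: the shift along the tool's x, y, z in cm, then the turn, a rotation vector about the tool's x, y, z in rad, then the opening, from -1 (shut) to 1 (fully open). In form: [tx, ty, tz, wx, wy, wz, grip, tx, ty, tz, wx, wy, wz, grip, ...]. A call has 1 to 12 rows; each row shifts and turns the commanded pose from where the row before left it, along the tool's axes as they then stand; what a row does not reach is not made up. A row lasts 1/10 s, in which the tool goes at most 50 mm and 8.59 degrees, less where a joint would pass 70% of its speed; a pose out of reach is approached as far as the arm can. A call with a gripper value outside its range is refused whole. The fingers move at their own pace and stop on an object; the grip force is fixed at half the most. Time passes only in rows, so rows that do not move let the fingers close. It gives the time, the measured TCP pose, the force, the opening and the grip force at its end, in the units of the state.
- ctrl.sense(): the state, without advancing time (a new reading comes with each control period).
- ctrl.grab_frame(name): name is "side" or "top"; returns (picture, depth): 420x560x3 uint8, blue, green, red; 420x560 float32, mm along the optical axis (not along the pixel's ray), 0 where there is no reading.
- ctrl.camera_model(name): a dict with "K" (3x3 intrinsics, pixels), "k1" (the pictures are not rectified: a ray, as slopes to the right and down, at radius r is drawn at 1 + k1 r^2 times it, then the intrinsics apply), "rvec" (rotation vector, rad) and "tvec" (3), from world to camera coordinates, as OpenCV has them. Camera axes: x right, y down, z forward; pixel columns grow to the right and rows downward; lengths in mm; the calibration is good to about 2 mm. A picture is of the moment at which its call begins. camera_model takes no time and is no camera call.
- ctrl.close_job(): hands the job in; it is judged then, once.
The state is a dict: "t": time; "qpos": joint angles; "dq": joint speeds; "joint_efforts": joint torques, N m; "tool_pos": TCP position; "orientation": TCP orientation; "force": force on the tool from outside, world axes, zero at the start; "wrist_torque": the same for the moment, N m; "finger_gap": finger opening in mm; "grasp_force": force on a finger pad.
Only numpy, scipy, OpenCV 4.12 (cv2) and the standard library are available. Lean on these libraries where they do the work, as an engineer would, in place of code of your own. Each camera call takes 0.05 s, during which the arm holds its last target. There are 200 camera calls.

## Task

Check the bench spring gauge that has the orange handle: pull its handle straight out until the red pointer stands inside the green band on that gauge's scale, and hold it there for a good second. Then guide the handle back in until it is fully home, without letting it snap back, and let go. Leave the gauge with the blue handle alone.

Things in the scene. Friction and masses are not known exactly. Their poses are not given: they have to be found in the camera images.
- orange_handle (a point): Mid of the upright orange handle plate (14 mm along x, 32 along y, top 92 and foot 14 above worktop), 75 mm above the worktop. Axes: z up, -x = the way it pulls out. It ends a 10 mm drawbar (18 mm nut behind the handle), axis 33 mm up. Home, 42 mm are free behind it to the bush; then comes the fixed housing, 126 x 58, 55 mm high. The red pointer on top is always 155 mm behind this point (+x).
- orange_band_mid (a point): Middle of the green band on the scale on top of the orange-handled gauge's grey housing, 56 mm above the worktop. The band is 20 mm long along x, 46 mm wide; axes as for the handle. It is set at a different place each time, 45 to 75 mm from the pointer's home, and stays there in use. The 3 mm wide red pointer moves with the handle and passes over it.
- orange_draw (a joint): How far the orange handle is drawn out, in m: 0 fully home (the start), 0.09 at the end stop. A spring always draws it home: about 2.4 N at home plus 0.8 N per 10 mm, so about 8 N at 70 mm.
- blue_draw (a joint): How far the handle of the other gauge is drawn out, in m, 0 home. That gauge is built the same but has a blue handle and its own green band; it stands some 20 to 33 cm to the left or right of the orange one.

How it is judged:
By the outcome, as a careful person would: the job done as asked, in the order asked, and still so for the second after the job is handed in, with the robot touching nothing.
It also fails if it takes over 38 s, if anything falls off the work surface, if the arm or the gripper's body presses on something with over 40 N, if the wrist force passes 120 N, or if a joint passes its speed limit or range.

## Working session

There is one attempt and no reset: what is moved stays moved. The work goes in short steps, Python scripts to look and compute and a tool call to move; the robot and the scene stay as the last step left them, time stands still between calls to the robot, and variables do not carry over. Pictures are saved under pics/ and viewed, at most 10 in all, crops included, and the job is handed in when it is done.

Besides the shell and the picture viewer there is one more tool, called after "Call:" by a JSON object that holds its "method" and its "body". jog_arm: Moves the arm, as the interface text tells. Its arguments: {"type":"object","properties":{"rows":{"type":"array"}},"required":["rows"]}

```bash
mkdir -p pics
cat > h.py <<'E'
import cv2,numpy as np
from station import ctrl
def ray(name,u,v):
    m=ctrl.camera_model(name);K=np.array(m['K'],float);R=cv2.Rodrigues(np.array(m['rvec'],float))[0];t=np.array(m['tvec'],float).ravel()
    p=cv2.undistortPoints(np.array([[[u,v]]],float),K,np.array([m['k1'],0,0,0.]))[0,0]
    # model: drawn=(1+k1 r^2)*ray
    return -R.T@t, R.T@np.array([p[0],p[1],1])
def onz(name,u,v,z):
    o,d=ray(name,u,v);return o+d*(z-o[2])/d[2]
def ondepth(name,u,v,D):
    o,d=ray(name,u,v);return o+d*D
E
python3 - <<'E'
from h import *
print(ctrl.pinch_z,ctrl.sense())
for n in("top","side"):
    p,d=ctrl.grab_frame(n);cv2.imwrite(f"pics/{n}0.png",p);np.savez(f"{n}0.npz",p=p,d=d)
    hsv=cv2.cvtColor(p,cv2.COLOR_BGR2HSV)
    print(n,ctrl.camera_model(n),ray(n,280,210))
    for c,lo,hi in(("orange",(8,120,90),(22,255,255)),("red",(0,150,90),(6,255,255)),("green",(40,80,50),(85,255,255)),("blue",(95,120,60),(125,255,255))):
        k=cv2.inRange(hsv,lo,hi);nn,_,s,ce=cv2.connectedComponentsWithStats(k)
        for i in range(1,nn):
            if s[i,4]>15:
                print(c,s[i],ce[i].round(1),onz(n,*ce[i],{"orange":92,"blue":92}.get(c,56)).round(1))
E
```

```text
18.700000000000003 {'t': 0.0, 'qpos': array([-1.41102842e+00,  2.87236997e-01,  1.57819904e+00,  5.10827505e-05,
        1.27860572e+00, -1.49971538e-01]), 'dq': array([-0.00170167,  0.00129414,  0.00103118, -0.0009197 , -0.00011769,
       -0.00122163]), 'joint_efforts': array([-6.42379496e-05, -4.05979300e+01, -2.92626107e+01, -1.56325918e-04,
        5.81531858e-03, -8.50330537e-06]), 'tool_pos': array([ 205.69803565, -642.19444194,  229.88769318]), 'orientation': array([ 9.88032033e-01,  1.54243968e-01,  1.84514318e-05, -1.22465681e-03]), 'force': array([-0.41640867, -0.6332558 ,  0.25812544]), 'wrist_torque': array([-0.02757314, -0.01258173,  0.01115973]), 'grasp_force': 0.0, 'finger_gap': 85.46863328325594}
top {'K': array([[405.05370818,   0.        , 278.36338837],
       [  0.        , 405.05370818, 210.55508678],
       [  0.        ,   0.        ,   1.        ]]), 'k1': -0.08644525204191794, 'rvec': array([ 2.16717621, -2.20755978,  0.0989216 ]), 'tvec': array([160.77632391, 666.49568856, 875.66243199])} (array([599.20698715, 160.1889093 , 923.1146862 ]), array([ 0.0791576
[... 795 characters left out ...]
 1.        ]]), 'k1': -0.029780255100277493, 'rvec': array([ 2.08295266, -0.45097507,  0.24095372]), 'tvec': array([-528.27372952,  296.14686443,  534.99330003])} (array([ 362.79354453, -492.48655082,  528.04523575]), array([ 0.34280136,  0.78639796, -0.51401727]))
orange [186 158  16   5  53] [193.5 159.7] [556.6 489.7  92. ]
orange [224 201  13  36 332] [230.4 218. ] [553.9 187.6  92. ]
red [374 153  13  13 133] [379.6 158.5] [1031.6  363.5   56. ]
green [254 200  16   9  78] [261.8 204.1] [651.4 270.1  56. ]
green [304 255  22  16 158] [314.4 262.5] [659.2  36.   56. ]
blue [390 159  17  15 208] [398.1 166. ] [995.  242.9  92. ]
blue [263 262  12  10  71] [268.7 266.7] [563.5  17.2  92. ]
```

Run:
```python
from h import *
p=np.load("top0.npz")['p'];c=p[185:285,170:370];cv2.imwrite("pics/topc.png",cv2.resize(c,(800,400),interpolation=cv2.INTER_CUBIC))
```

```text
(no output)
```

View pics/topc.png

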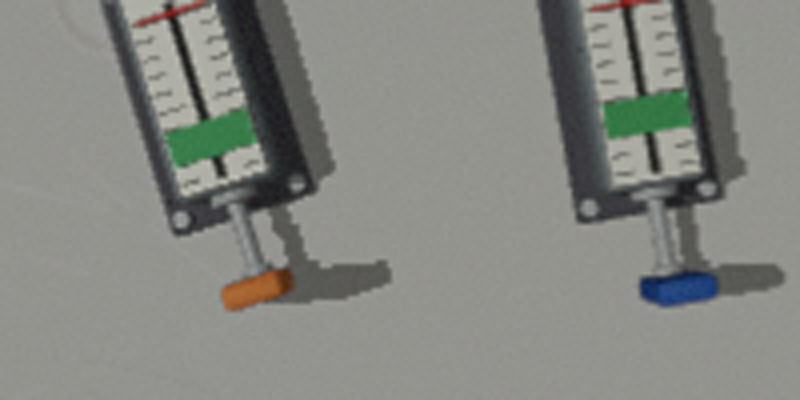

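View pics/side0.png

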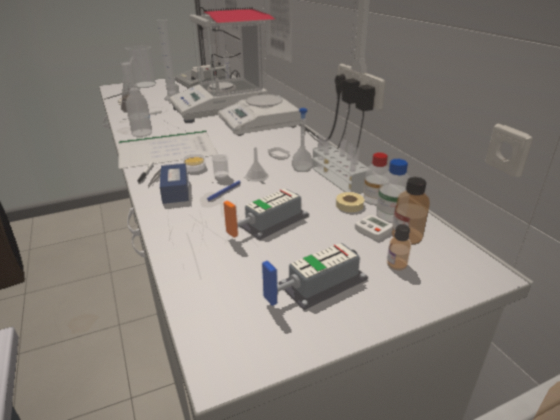

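The orange gauge is on the left (handle at about px 233,257, band at 222,219, pointer at about 212,188). The blue one is to its right. Next I'll measure the axis and band offset.

```bash
cat >> h.py <<'E'
def measure(p,n="top",box=(150,150,285,275)):
    hsv=cv2.cvtColor(p,cv2.COLOR_BGR2HSV).astype(int);H,S,V=hsv[...,0],hsv[...,1],hsv[...,2]
    x0,y0,x1,y1=box;reg=np.zeros(H.shape,bool);reg[y0:y1,x0:x1]=1
    def cen(m):
        nn,l,s,c=cv2.connectedComponentsWithStats((m&reg).astype(np.uint8));i=1+np.argmax(s[1:,4]);return c[i],s[i]
    r={}
    r['green']=cen((H>40)&(H<85)&(S>80)&(V>50));r['red']=cen(((H<7)|(H>172))&(S>90))
    r['orange']=cen((H>7)&(H<22)&(S>120)&(V>90))
    return r
E
python3 - <<'E'
from h import *
f=np.load("top0.npz");r=measure(f['p'])
P={k:onz("top",*c,{'orange':92}.get(k,56)) for k,(c,s) in r.items()}
for k in r: print(k,r[k],P[k].round(1),)
g=P['red']-P['green'];print("band dist",np.linalg.norm(g),np.degrees(np.arctan2(g[1],g[0])))
h=P['red']-P['orange'];print(np.linalg.norm(h[:2]),np.degrees(np.arctan2(h[1],h[0])))
s=np.load("side0.npz")['p'];rs=measure(s,"side",(200,170,310,245))
for k,(c,q) in rs.items(): print("side",k,c,q,onz("side",*c,{'orange':53}.get(k,56)).round(1))
E
```

```text
green (array([222.21925134, 219.00534759]), array([212, 212,  22,  15, 187], dtype=int32)) [650.9 269.6  56. ]
red (array([212.625     , 187.66666667]), array([205, 185,  16,   6,  24], dtype=int32)) [719.  289.8  56. ]
orange (array([232.88043478, 257.11956522]), array([225, 253,  16,   9,  92], dtype=int32)) [570.4 244.   92. ]
band dist 71.04555624384622 16.54378841623708
155.49238805275803 17.134183178373274
side green [261.77922078 204.02597403] [254 200  16   9  77] [651.4 270.3  56. ]
side red [287.         193.71428571] [284 192   7   4   7] [721.9 289.8  56. ]
side orange [230.38066465 218.0694864 ] [224 201  13  36 331] [570.9 248.2  53. ]
```

Call:
{"method": "jog_arm", "body": {"rows": [3.3, -2.8, 0, 0, 0, 0, 1, 3.3, -2.8, 0, 0, 0, 0, 1, 3.3, -2.8, 0, 0, 0, 0, 1, 3.3, -2.8, 0, 0, 0, 0, 1, 3.3, -2.8, 0, 0, 0, 0, 1, 3.3, -2.8, 0, 0, 0, 0, 1, 3.3, -2.8, 0, 0, 0, 0, 1, 3.3, -2.8, 0, 0, 0, 0, 1, 3.3, -2.8, 0, 0, 0, 0, 1, 3.3, -2.8, 0, 0, 0, 0, 1, 3.3, -2.8, 0, 0, 0, 0, 1, 3.3, -2.8, 0, 0, 0, 0, 1]}}

```text
t: 1.3
tool_pos: [480.9, -200.3, 231.0]
orientation: [0.988, 0.154, -0.0, -0.0]
force: [-0.6, -0.2, 0.1]
finger_gap: 85.6
grasp_force: 0.0
```

Call:
{"method": "jog_arm", "body": {"rows": [0, 0, 0, 0, 0, -0.13, 0.2, 0, 0, 0, 0, 0, -0.13, 0.2, 0, 0, 0, 0, 0, -0.13, 0.2, 0, 0, 0, 0, 0, -0.13, 0.2, 0, 0, 0, 0, 0, -0.13, 0.2, 0, 0, 0, 0, 0, -0.13, 0.2, 0, 0, 0, 0, 0, -0.13, 0.2, 0, 0, 0, 0, 0, -0.13, 0.2, 0, 0, 0, 0, 0, -0.13, 0.2, 0, 0, 0, 0, 0, -0.13, 0.2, 0, 0, 0, 0, 0, -0.13, 0.2, 0, 0, 0, 0, 0, -0.13, 0.2]}}

```text
t: 2.5
tool_pos: [480.2, -201.9, 230.7]
orientation: [0.592, 0.806, -0.0, -0.001]
force: [-0.3, 0.7, 0.7]
finger_gap: 51.3
grasp_force: 0.0
```

Call:
{"method": "jog_arm", "body": {"rows": [3.3, 1.8, 0, 0, 0, 0, 0.2, 3.3, 1.8, 0, 0, 0, 0, 0.2, 3.3, 1.8, 0, 0, 0, 0, 0.2, 3.3, 1.8, 0, 0, 0, 0, 0.2, 3.3, 1.8, 0, 0, 0, 0, 0.2, 3.3, 1.8, 0, 0, 0, 0, 0.2, 3.3, 1.8, 0, 0, 0, 0, 0.2, 3.3, 1.8, 0, 0, 0, 0, 0.2, 3.3, 1.8, 0, 0, 0, 0, 0.2, 3.3, 1.8, 0, 0, 0, 0, 0.2, 3.3, 1.8, 2, 0, 0, 0, 0.2, 3.6, 2.2, 2, 0, 0, 0, 0.2]}}

```text
t: 3.7
tool_pos: [573.5, 245.4, 191.3]
orientation: [0.594, 0.804, 0.0, 0.001]
force: [0.9, 0.4, 0.6]
finger_gap: 51.4
grasp_force: 0.0
```

Call:
{"method": "jog_arm", "body": {"rows": [0, 0, 3, 0, 0, 0, 0.2, 0, 0, 2, 0, 0, 0, 0.2, 0, 0, 0, 0, 0, 0, 0.2]}}

```text
t: 4.0
tool_pos: [570.2, 243.7, 136.4]
orientation: [0.594, 0.805, -0.004, -0.003]
force: [0.3, -0.7, -0.5]
finger_gap: 51.1
grasp_force: 0.0
```

Run:
```python
from h import *
s=ctrl.sense();print(s['tool_pos'],s['orientation'],s['force'])
a,_=ctrl.grab_frame("side");b,_=ctrl.grab_frame("top")
A=cv2.resize(a[150:270,190:330],(560,480));B=cv2.resize(b[170:300,150:310],(591,480))
cv2.imwrite("pics/a1.png",cv2.resize(np.hstack([A,B]),(800,334)))
```

```text
[570.16975261 243.70164404 136.42061808] [ 0.59357248  0.80476739 -0.00354644 -0.00292893] [ 0.32794761 -0.67636678 -0.49994952]
```

View pics/a1.png

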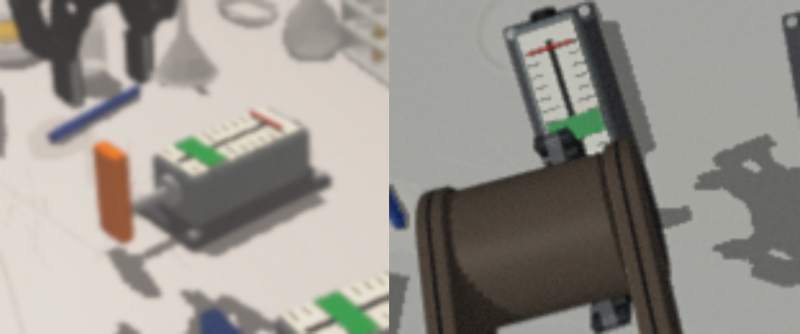

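The fingers straddle the gauge axis above the orange handle: in the side view, one is in front of the plate and one behind it. The pointer (crop right, 550,45) is home, so I'm descending.

Call:
{"method": "jog_arm", "body": {"rows": [0, 0, 2, 0, 0, 0, 0.2, 0, 0, 2, 0, 0, 0, 0.2, 0, 0, 1.5, 0, 0, 0, 0.2, 0, 0, 1.5, 0, 0, 0, 0.2, 0, 0, 0.9, 0, 0, 0, 0.2, 0, 0, 0, 0, 0, 0, 0.2, 0, 0, 0, 0, 0, 0, 0.2]}}

```text
t: 4.8
tool_pos: [573.7, 244.0, 62.7]
orientation: [0.594, 0.805, 0.0, 0.0]
force: [0.9, 0.3, -0.3]
finger_gap: 51.6
grasp_force: 0.0
```

Run:
```python
from h import *
a,_=ctrl.grab_frame("side");b,_=ctrl.grab_frame("top")
A=cv2.resize(a[130:250,170:310],(560,480));B=cv2.resize(b[170:300,150:310],(591,480))
cv2.imwrite("pics/a2.png",cv2.resize(np.hstack([A,B]),(800,334)))
```

```text
(no output)
```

View pics/a2.png

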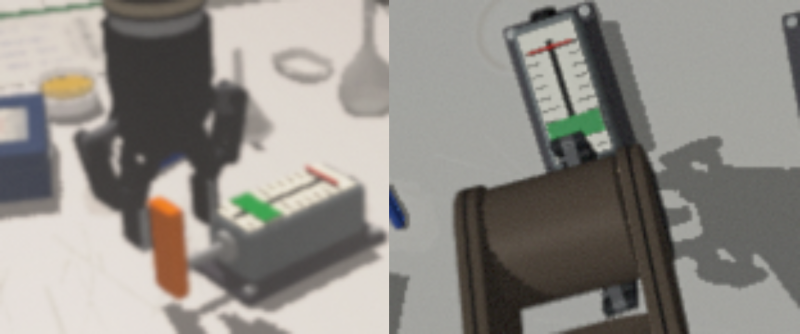

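The side view shows one finger in front of the plate and the other in the gap behind it, above the bar. I'll go down 5 mm, shift 4 mm outward and close.

Call:
{"method": "jog_arm", "body": {"rows": [0, -0.4, 0.5, 0, 0, 0, 0.2, 0, 0, 0, 0, 0, 0, -0.2, 0, 0, 0, 0, 0, 0, -0.5, 0, 0, 0, 0, 0, 0, -0.8, 0, 0, 0, 0, 0, 0, -1, 0, 0, 0, 0, 0, 0, -1, 0, 0, 0, 0, 0, 0, -1, 0, 0, 0, 0, 0, 0, -1]}}

```text
t: 5.7
tool_pos: [569.9, 243.0, 57.6]
orientation: [0.594, 0.804, 0.001, 0.0]
force: [2.4, 0.9, -0.7]
finger_gap: 13.6
grasp_force: 59.1
```

Call:
{"method": "jog_arm", "body": {"rows": [0, -0.3, 0, 0, 0, 0, -1, 0, -0.6, 0, 0, 0, 0, -1, 0, -0.6, 0, 0, 0, 0, -1, 0, -0.6, 0, 0, 0, 0, -1, 0, -0.6, 0, 0, 0, 0, -1, 0, -0.6, 0, 0, 0, 0, -1, 0, -0.6, 0, 0, 0, 0, -1, 0, -0.6, 0, 0, 0, 0, -1, 0, -0.6, 0, 0, 0, 0, -1, 0, -0.6, 0, 0, 0, 0, -1, 0, -0.6, 0, 0, 0, 0, -1, 0, -0.5, 0, 0, 0, 0, -1]}}

```text
t: 6.9
tool_pos: [504.9, 223.0, 57.6]
orientation: [0.594, 0.804, 0.002, 0.001]
force: [7.5, 3.6, -4.9]
finger_gap: 13.0
grasp_force: 58.6
```

Call:
{"method": "jog_arm", "body": {"rows": [0, 0, 0, 0, 0, 0, -1, 0, 0, 0, 0, 0, 0, -1]}}

```text
t: 7.1
tool_pos: [504.9, 223.0, 57.6]
orientation: [0.594, 0.804, 0.001, 0.001]
force: [7.0, 2.5, -4.0]
finger_gap: 13.2
grasp_force: 58.7
```

Run:
```python
from h import *
s=ctrl.sense();print(s['tool_pos'],s['force'],s['finger_gap'])
a,_=ctrl.grab_frame("side");b,_=ctrl.grab_frame("top")
A=cv2.resize(a[170:240,200:300],(560,392));B=cv2.resize(b[170:270,180:260],(314,392))
cv2.imwrite("pics/a3.png",cv2.resize(np.hstack([A,B]),(800,359)))
r=measure(b)
for k,(c,q) in r.items(): print(k,c,q,onz("top",*c,56))
```

```text
[504.89734525 223.00300667  57.58510956] [ 7.00530872  2.53961962 -4.0121281 ] 13.188799168643127
green [222.2781457 219.1986755] [212 212  22  15 151] [650.51852548 269.43882918  56.        ]
red [220.         218.69230769] [214 217  13   5  13] [651.69276002 274.32308061  56.        ]
orange [229.66666667 215.33333333] [229 215   2   2   3] [658.54030711 253.49622977  56.        ]
```

View pics/a3.png

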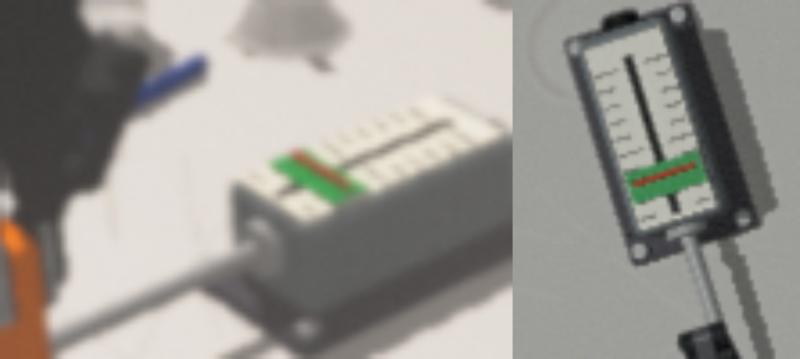

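In both views the red pointer lies in the middle of the green band (crop right, about 665,177). Hold about 1.8 s more, then guide it back.

Call:
{"method": "jog_arm", "body": {"rows": [0, 0, 0, 0, 0, 0, -1, 0, 0, 0, 0, 0, 0, -1, 0, 0, 0, 0, 0, 0, -1, 0, 0, 0, 0, 0, 0, -1, 0, 0, 0, 0, 0, 0, -1, 0, 0, 0, 0, 0, 0, -1, 0, 0, 0, 0, 0, 0, -1, 0, 0, 0, 0, 0, 0, -1, 0, 0, 0, 0, 0, 0, -1, 0, 0, 0, 0, 0, 0, -1, 0, 0, 0, 0, 0, 0, -1, 0, 0, 0, 0, 0, 0, -1]}}

```text
t: 8.4
tool_pos: [505.0, 223.1, 57.5]
orientation: [0.594, 0.804, 0.001, 0.001]
force: [6.8, 3.9, -3.8]
finger_gap: 13.1
grasp_force: 58.7
```

Call:
{"method": "jog_arm", "body": {"rows": [0, 0, 0, 0, 0, 0, -1, 0, 0, 0, 0, 0, 0, -1, 0, 0, 0, 0, 0, 0, -1, 0, 0, 0, 0, 0, 0, -1, 0, 0, 0, 0, 0, 0, -1]}}

```text
t: 8.9
tool_pos: [505.0, 223.1, 57.5]
orientation: [0.594, 0.804, 0.001, 0.001]
force: [7.1, 4.3, -3.5]
finger_gap: 13.4
grasp_force: 58.7
```

Call:
{"method": "jog_arm", "body": {"rows": [0, 0.3, 0, 0, 0, 0, -1, 0, 0.5, 0, 0, 0, 0, -1, 0, 0.5, 0, 0, 0, 0, -1, 0, 0.5, 0, 0, 0, 0, -1, 0, 0.5, 0, 0, 0, 0, -1, 0, 0.5, 0, 0, 0, 0, -1, 0, 0.5, 0, 0, 0, 0, -1, 0, 0.5, 0, 0, 0, 0, -1, 0, 0.5, 0, 0, 0, 0, -1, 0, 0.5, 0, 0, 0, 0, -1, 0, 0.5, 0, 0, 0, 0, -1, 0, 0.5, 0, 0, 0, 0, -1]}}

```text
t: 10.1
tool_pos: [560.2, 240.0, 57.5]
orientation: [0.594, 0.805, -0.0, -0.0]
force: [2.3, 1.7, 1.2]
finger_gap: 13.3
grasp_force: 59.5
```

Call:
{"method": "jog_arm", "body": {"rows": [0, 0.3, 0, 0, 0, 0, -1, 0, 0.2, 0, 0, 0, 0, -1, 0, 0.2, 0, 0, 0, 0, -1, 0, 0.1, 0, 0, 0, 0, -1, 0, 0, 0, 0, 0, 0, -1, 0, 0, 0, 0, 0, 0, -1]}}

```text
t: 10.7
tool_pos: [567.6, 242.3, 57.5]
orientation: [0.594, 0.805, 0.0, 0.0]
force: [2.8, 2.5, 1.9]
finger_gap: 13.1
grasp_force: 59.7
```

Force along the axis is still the spring pull (+3 N), so I'll creep in until it turns negative, which means it's against the home stop.

Call:
{"method": "jog_arm", "body": {"rows": [0, 0.1, 0, 0, 0, 0, -1, 0, 0.1, 0, 0, 0, 0, -1, 0, 0, 0, 0, 0, 0, -1]}}

```text
t: 11.0
tool_pos: [569.6, 242.9, 57.5]
orientation: [0.594, 0.805, 0.0, 0.0]
force: [2.5, 2.1, 2.8]
finger_gap: 13.3
grasp_force: 59.8
```

Call:
{"method": "jog_arm", "body": {"rows": [0, 0.1, 0, 0, 0, 0, -1, 0, 0, 0, 0, 0, 0, -1]}}

```text
t: 11.2
tool_pos: [570.6, 243.2, 57.5]
orientation: [0.594, 0.805, 0.0, 0.0]
force: [1.4, 2.2, 3.4]
finger_gap: 13.1
grasp_force: 59.9
```

Call:
{"method": "jog_arm", "body": {"rows": [0, 0.1, 0, 0, 0, 0, -1, 0, 0, 0, 0, 0, 0, -1]}}

```text
t: 11.4
tool_pos: [570.6, 243.2, 57.5]
orientation: [0.594, 0.805, -0.001, -0.001]
force: [-1.5, -0.6, 5.8]
finger_gap: 13.5
grasp_force: 60.3
```

Call:
{"method": "jog_arm", "body": {"rows": [0, 0.1, 0, 0, 0, 0, -1, 0, 0, 0, 0, 0, 0, -1]}}

```text
t: 11.6
tool_pos: [570.6, 243.2, 57.5]
orientation: [0.594, 0.805, -0.002, -0.001]
force: [-5.0, -1.1, 8.5]
finger_gap: 13.2
grasp_force: 60.6
```

It's against the stop: the TCP stays put and the force has reversed. Open and lift.

Call:
{"method": "jog_arm", "body": {"rows": [0, 0, 0, 0, 0, 0, -0.6, 0, 0, 0, 0, 0, 0, -0.5, 0, 0, 0, 0, 0, 0, -0.3, 0, 0, 0, 0, 0, 0, 0, 0, 0, 0, 0, 0, 0, 0.2, 0, 0, 0, 0, 0, 0, 0.2, 0, 0, 0, 0, 0, 0, 0.2, 0, 0, -0.5, 0, 0, 0, 0.2, 0, 0, -2, 0, 0, 0, 0.2, 0, 0, -3, 0, 0, 0, 0.2, 0, 0, -4, 0, 0, 0, 0.2, 0, 0, -4, 0, 0, 0, 0.2]}}

```text
t: 12.8
tool_pos: [571.9, 243.6, 193.6]
orientation: [0.594, 0.805, -0.0, -0.0]
force: [0.3, -0.4, -0.2]
finger_gap: 51.2
grasp_force: 0.0
```

Run:
```python
from h import *
s=ctrl.sense();print(s['t'],s['tool_pos'],s['force'],s['finger_gap'])
a,_=ctrl.grab_frame("side");b,_=ctrl.grab_frame("top")
r=measure(b)
for k in('red','green'): print(k,r[k][0],onz("top",*r[k][0],56))
r=measure(a,"side",(200,170,310,245));print("side",r['orange'],r['red'])
A=cv2.resize(a[150:320,170:370],(565,480));B=cv2.resize(b[170:300,150:370],(812,480))
cv2.imwrite("pics/a4.png",cv2.resize(np.hstack([A,B]),(800,279)))
```

```text
12.8 [571.85171667 243.57898529 193.61650848] [ 0.32983967 -0.37572777 -0.15336602] 51.15474835543582Traceback (most recent call last):
  File "<stdin>", line 4, in <module>
  File "h.py", line 19, in measure
    r['orange']=cen((H>7)&(H<22)&(S>120)&(V>90))
                ~~~^^^^^^^^^^^^^^^^^^^^^^^^^^^^^
  File "h.py", line 16, in cen
    nn,l,s,c=cv2.connectedComponentsWithStats((m&reg).astype(np.uint8));i=1+np.argmax(s[1:,4]);return c[i],s[i]
                                                                            ~~~~~~~~~^^^^^^^^^
    return _wrapfunc(a, 'argmax', axis=axis, out=out, **kwds)
    return bound(*args, **kwds)
ValueError: attempt to get argmax of an empty sequence
```

Run:
```python
from h import *
a,_=ctrl.grab_frame("side");b,_=ctrl.grab_frame("top")
r=measure(a,"side",(200,170,310,245));print("side",r['orange'],r['red'])
A=cv2.resize(a[150:320,170:370],(565,480));B=cv2.resize(b[170:300,150:370],(812,480))
cv2.imwrite("pics/a4.png",cv2.resize(np.hstack([A,B]),(800,279)))
```

```text
side (array([230.38066465, 218.0694864 ]), array([224, 201,  13,  36, 331], dtype=int32)) (array([287.22222222, 193.66666667]), array([284, 192,   7,   4,   9], dtype=int32))
```

View pics/a4.png

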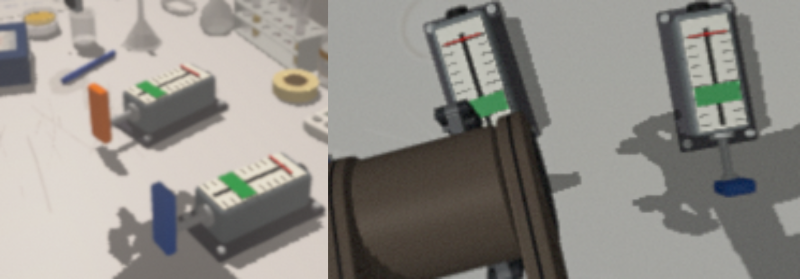

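The orange handle is at exactly its starting pixel position (230.4, 218.1), its pointer is home, the blue gauge is untouched and the gripper is clear above.

```bash
python3 -c "
from station import ctrl
print(ctrl.close_job())"
```

```text
the job is handed in; nothing more can be done
None
```

The orange gauge was pulled until its pointer stood mid-band, held there for about 2 s, guided back fully home and released; the blue gauge was not touched, and the job was handed in at about 13 s of the 38 s allowed.

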